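Back off the ratchet clamp on a casting mould

ROBOT

A 7-joint arm with a two-finger parallel gripper is mounted at the origin on the work surface. World frame = base frame: x ahead of the robot, y to its left, z up, the work surface at z = 0. Lengths are in m, angles in degrees, forces in N, time in s.
With the tool pointing down it reaches from about 0.425 to 0.875 m from the base axis. Payload 4.7 kg.
Tool frame: the origin (TCP) lies midway between the tips of the shut fingers; the grasp point (between the pads) lies 19 mm behind it; z points along the fingers, y is the line along which they close (so a half turn about z gives the same grasp; the last joint's range is limited). The gripper opens to 87 mm and grips with 3 to 60 N. Pads are 19 mm wide; open, the fingers measure 117 mm over their backs; the gripper's body (75 mm by 190 mm) begins 51 mm behind the grasp point.
Start: joints at [65.667, 18.392, -4.016, 83.108, 1.295, 78.541, -3.26], TCP at [0.276, -0.588, 0.223] pointing down, gripper open.
Joint ranges: [-163.93, 163.93], [-17.29, 119.83], [-79.2, 71.16], [3.27, 140.29], [-89.18, 269.18], [5.43, 117.66], [-154.24, 154.24]. Speed limits (degrees/s): [147.25, 147.25, 180, 180, 180, 180, 180].

INTERFACE

Orientations are given as [roll, pitch, yaw] about the fixed x, y, z axes, in that order (R = Rz(yaw) Ry(pitch) Rx(roll)).
In Python, from cell import env, viewer, boxes_of, masks_of gives the robot as it stands. The module is installed in compiled form; this text tells all that it offers.
- The arm moves only by the tool apply_moves, never from a script. Its argument "moves" is a list of rows, each a list of 7 numbers: the shift along the tool's x, y, z scaled (see below), then the turn, a rotation vector about the tool's x, y, z scaled (see below), then the opening, from 0 (shut) to 1 (fully open). A call has 1 to 20 rows; each row is the pose to reach, as a shift and turn from the pose commanded when the call began, along the tool's axes at that moment; what a row does not reach only later rows make up. The controller multiplies each number of a shift by 0.2 m and each number of a turn by 1.5 rad. A row lasts 1/10 s, in which the tool goes at most 50 mm and 8.59 degrees, less where a joint would pass 70% of its speed; a pose out of reach is approached as far as the arm can. A call with a number of a shift or a turn outside -1 to 1 is refused whole. A call with a gripper value outside its range is refused whole. The fingers move at their own pace and stop on an object; "grip_force" is the grip in N (left out, the last holds). Time passes only in rows, so rows that repeat a pose let the fingers close. It gives the time, the measured TCP pose, the force, the opening and the grip force at its end, in the units of the state.
- env.get_obs(): the state, without advancing time (a new reading comes with each control period).
- viewer.read_camera(name): name is "scene" or "top" or "wrist"; returns the picture (480x640x3 uint8, red, green, blue); there is no depth.
- viewer.get_calibration(name): a dict with "fov_y" (degrees; the focal length in pixels is half the picture's height over the tangent of half this angle, whatever the lens; pixels are square), "cx", "cy" (the principal point, pixels), "k1" (the pictures are not rectified: a ray, as slopes to the right and down, at radius r is drawn at 1 + k1 r^2 times it, then the intrinsics apply), "position" and "orientation" of the camera in the world. Camera axes: x right, y up, looking along -z (the intrinsics and any distortion apply to the point x, -y, -z); pixel columns grow to the right and rows downward; lengths in m; the calibration is good to about 2 mm. A picture is of the moment at which its call begins: read the wrist's pose just before it. get_calibration takes no time and is no camera call; for the wrist camera it gives the pose at the moment of the call.
- env.sign_off(): hands the job in; it is judged then, once.
Trained networks look in the newest picture that a camera, given by its name, has taken for a name from the list of things; names that differ only in an ending like _2 or _b are one class to them, and where a whole thing is asked for, a point or a joint stands for the part that bears it (a point fixed in the world has none). Each returns a list of dicts, best first, with "conf" (0 to 1); they miss things now and then, are a little off and sometimes report something else, mostly with a low value. They report only what shows in the picture. A call takes as long as a camera call. They do not tell look-alikes from the thing itself.
- boxes_of(camera, target): "location" ([column, row] in pixels, amid what is visible of it).
- masks_of(camera, target): "pixels" (480x640 bool, what is visible of it) and "location" ([column, row] in pixels, amid what is visible of it).
The state is a dict: "time_s": time; "qpos": joint angles; "joint_velocities": joint speeds; "effort": joint torques, N m; "tool_pos": TCP position; "tool_rot": TCP orientation; "force": force on the tool from outside, world axes, zero at the start; "wrist_torque": the same for the moment, N m; "grip_width": finger opening in m; "grasp_force": force on a finger pad.
Only numpy, scipy, OpenCV 4.12 (cv2) and the standard library are available. Lean on these libraries where they do the work, as an engineer would, in place of code of your own. Each camera call takes 0.05 s, during which the arm holds its last target. There are 200 camera calls.

TASK

The casting in the bench clamp has cooled: with shut fingertips press down the orange release pad on top of the blue sliding jaw and, keeping it down, push the jaw by its upright plate back along the bar, away from the yellow mould, until it stops against the end block. Then lift off so that the pad springs up, and finish clear of everything. Grip or lift nothing, leave the two mould halves standing as they are, and do not disturb the other things on the table.

Things in the scene. Friction and masses are not known exactly. Their poses are not given: they have to be found in the camera images.
- clamp: Bar clamp on a plywood board fixed to the table. Origin: on the table under the bar, midway along the jaw's travel. x runs along the bar the way the jaw opens (away from the mould), y across, z up. Board 340 x 260 mm (x -190 to 150), top at 12 mm; bar top at 38 mm. Dark fixed jaw at x -150 to -125, 85 mm tall; mould at x -125 to -80; end block at x 80 to 105, 55 mm tall.
- jaw (a joint): Travel of the blue sliding jaw in m: 0 = shut on the mould, 0.090 = against the end block; starts between 0.001 and 0.012. It slides with 4 to 6 N and stays where it is left. A ratchet of 6 mm pitch bars opening unless the release is 5 mm or more down, and catches again when the pad is let up: keep the pad down throughout the push.
- release (a joint): How far the orange release pad is pressed down, in m: 0 = up, 0.008 = fully down at its hard stop. A spring pushes it up with about 3 N when up and 5.5 N when fully down.
- pad_top (a point): Centre of the top of the orange release pad, 44 x 44 mm, flat and level, 92 mm above the table when up, 84 mm fully pressed. Travels with the jaw. The push plate's face is 24 mm away in the clamp's +x; the pad's edge on the mould side is 22 mm away in -x. Nothing stands beside the pad (clamp y). The mould tops (78 mm) are lower than the pressed pad.
- push_face (a point): Point on the face of the blue upright push plate behind the pad, 105 mm above the table, over the bar's centre line. Plate 90 mm wide across the bar, 8 mm thick, top at 121 mm; this face looks to the clamp's -x, over the pad. Press against it to push the jaw to the end block. Travels with the jaw.
- jaw_rear (a point): Middle of the rear face (clamp +x side) of the dark steel backing, 90 x 10 x 49 mm, behind the push plate, 95 mm above the table. The fingers have no business on it: do not grip the plate. Travels with the jaw.
- end_stop (a point): Middle of the top edge of the end block on the side that faces the jaw, 55 mm above the table; the jaw's rear meets this side when fully back.
- half_a: Yellow rubber mould half, 22 mm thick (along the bar) x 80 mm wide x 40 mm tall, standing loose on the bed next to the fixed jaw. Origin: centre of its underside, 38 mm above the table; z up. Must stay standing where it is.
- half_b: The other yellow mould half, same size, standing loose face to face with the first, on the sliding jaw's side. Origin: centre of its underside, 38 mm above the table; z up. Must stay standing where it is.
- cast_a: Small pewter casting, a 28 mm disc 8 mm thick with a 25 mm sprue along its x, lying loose on the board beside the clamp. Origin under the disc's centre.
- cast_b: Another such pewter casting on the board, on the other side of the bar. Origin under the disc's centre.
- cutters: Side cutters with orange handles, 165 x 60 x 17 mm, lying loose on the table. Origin on the table near its joint; handles to its -x.
- pliers: Pliers with blue handles, 185 x 60 x 17 mm, lying loose on the table. Origin on the table near its joint; handles to its -x.
- mould_stack: Two yellow moulds stacked (one loose piece), 88 x 68 x 42 mm, lying on a corner of the board. Origin: centre of its underside.
- mould_flat: Single yellow mould lying flat, 85 x 64 x 20 mm, on the table. Origin: centre of its underside.
- wood_block: Dark wooden block with a red-brown slab on top (one loose piece), 80 x 60 x 42 mm, lying on a corner of the board. Origin: centre of its underside.
Not all that is in view belongs to the job. What is shaped like the half_a but red or turquoise is not meant.

How it is judged:
By the outcome, as a careful person would: the job done as asked, in the order asked, and still so for the second after the job is handed in, with the robot touching nothing.
It also fails if it takes over 38 s, if anything falls off the work surface, if the arm or the gripper's body presses on something with over 40 N, if the wrist force passes 120 N, or if a joint passes its speed limit or range.

## Working session

There is one attempt and no reset: what is moved stays moved. The work goes in short steps, Python scripts to look and compute and a tool call to move; the robot and the scene stay as the last step left them, time stands still between calls to the robot, and variables do not carry over. Pictures are saved under pics/ and viewed, at most 10 in all, crops included, and the job is handed in when it is done.

Besides the shell and the picture viewer there is one more tool, called after "Call:" as a command line: name --pt "numbers of a row" for each row, then --argument value for the rest. apply_moves: Moves the arm, as the interface text tells. Shifts and turns lie within -1 to 1; 1 stands for 0.2 m of shift or 1.5 rad of turn. Its arguments: {"type":"object","properties":{"moves":{"type":"array","items":{"type":"array","items":{"type":"number","minimum":-1,"maximum":1}}},"grip_force":{"type":"number"}},"required":["moves"]}

```bash
mkdir -p pics
cat > h.py <<'E'
import numpy as np, cv2
from cell import env, viewer, boxes_of, masks_of
from scipy.spatial.transform import Rotation as R
def cam(n):
    c=viewer.get_calibration(n); return c
def rot(c):
    o=np.array(c["orientation"],float)
    if o.shape==(3,3): return o
    if o.size==4: raise Exception(o)
    return R.from_euler('xyz',o,degrees=True).as_matrix()
def ray(c,p):
    f=240/np.tan(np.radians(c["fov_y"]/2)); d=np.array([(p[0]-c["cx"])/f,(p[1]-c["cy"])/f])
    u=d.copy()
    for _ in range(30): u=d/(1+c["k1"]*(u@u))
    return rot(c)@np.array([u[0],-u[1],-1.])
def at_z(c,p,z):
    r=ray(c,p); o=np.array(c["position"]); return o+r*(z-o[2])/r[2]
def proj(c,P):
    f=240/np.tan(np.radians(c["fov_y"]/2)); q=rot(c).T@(np.array(P)-c["position"])
    u=np.array([q[0],-q[1]])/-q[2]; u=u*(1+c["k1"]*(u@u)); return u*f+[c["cx"],c["cy"]]
E
python3 - <<'E'
from h import *
for n in ("scene","top"):
    im=viewer.read_camera(n); cv2.imwrite(f"pics/{n}0.png",im[:,:,::-1]); c=cam(n); print(n,c)
    for t in ("pad_top","push_face","half_a","end_stop","clamp","release"):
        b=boxes_of(n,t); print(t,[(np.round(x["location"]),round(x["conf"],2)) for x in b[:4]])
print(env.get_obs())
E
```

```text
scene {'fov_y': 53.24720498745636, 'cx': 320.8942096033231, 'cy': 232.8743877686919, 'k1': -0.08368434027395248, 'position': array([1.28875787, 0.16795803, 1.00980618]), 'orientation': array([ 37.89662095,  -0.16736947, 102.8604613 ])}
pad_top [(array([317., 211.]), 0.64)]
push_face [(array([309., 214.]), 0.69), (array([275., 188.]), 0.4)]
half_a [(array([361., 310.]), 0.86), (array([412., 210.]), 0.67), (array([294., 317.]), 0.66), (array([344., 218.]), 0.61)]
end_stop [(array([298., 231.]), 0.71)]
clamp [(array([300., 230.]), 0.65)]
release [(array([315., 209.]), 0.66), (array([342., 256.]), 0.35)]
top {'fov_y': 52.861240855171154, 'cx': 312.43546530118215, 'cy': 242.8769006998515, 'k1': -0.08351922822007277, 'position': array([0.55537002, 0.01301737, 1.1729948 ]), 'orientation': array([  2.84934055,  -1.62031811, -90.39137412])}
pad_top [(array([312., 284.]), 0.59)]
push_face [(array([322., 284.]), 0.72)]
half_a [(array([249., 188.]), 0.83), (array([306., 168.]), 0.79), (array([210., 330.]), 0.73), (array([282., 284.]), 0.59)]
end_stop [(array([323., 280.]), 0.82), (array([313., 2
[... 235 characters left out ...]
me_s': 0.7, 'qpos': array([65.66698992, 18.38990006, -4.01778573, 83.10509413,  1.29555799,
       78.54179348, -3.25996472]), 'joint_velocities': array([-0.00515601, -0.0273749 , -0.01770408,  0.15088617, -0.02938336,
       -0.0767695 , -0.02835812]), 'effort': array([ 1.14299364e-03, -4.90952325e+01, -4.02810462e-01, -3.12705517e+01,
       -6.40017609e-02,  3.35325999e-02,  3.78452427e-06]), 'tool_pos': array([ 0.27615188, -0.58846132,  0.22263128]), 'tool_rot': array([1.79991619e+02, 2.69502831e-03, 2.51434973e+01]), 'force': array([0.3232537 , 1.23683452, 0.34219366]), 'wrist_torque': array([ 0.02980952, -0.01549341, -0.01121734]), 'grasp_force': 0.0, 'grip_width': 0.08763318071685731}
```

View pics/top0.png

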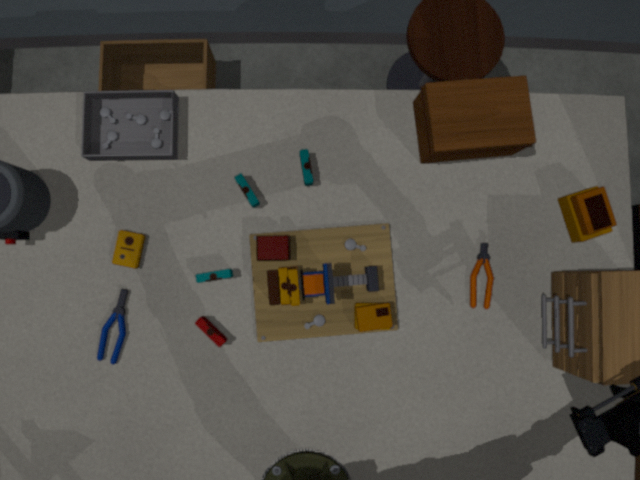

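View pics/scene0.png

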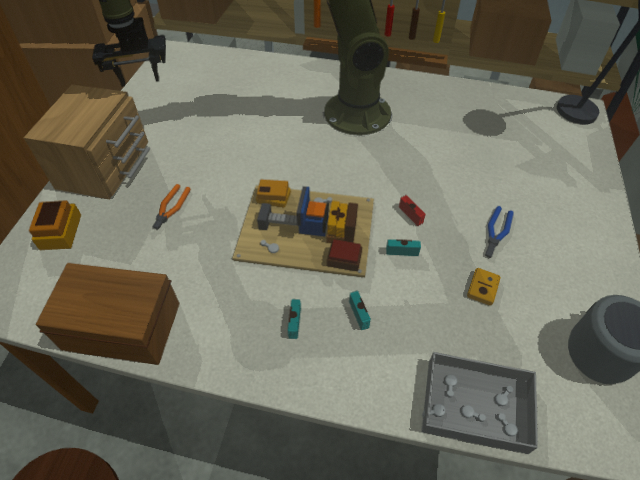

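The top view shows one clamp: board at columns 250–397 and rows 225–340. The orange pad is near (314,284), the blue plate at (328,283), the end block at (371,278) and the yellow mould at (290,285). The jaw therefore opens to the right in the image, roughly world -y. The red and turquoise look-alikes lie off the clamp.

```bash
cat > fit.py <<'E'
from h import *
E
python3 - <<'E'
from h import *
im=cv2.imread("pics/top0.png"); c=cam("top"); cs=cam("scene")
for n,im_,cc in (("top",im,c),("scene",cv2.imread("pics/scene0.png"),cs)):
    hsv=cv2.cvtColor(im_,cv2.COLOR_BGR2HSV)
    if n=="top": x0,x1,y0,y1=296,330,265,305
    else: x0,x1,y0,y1=303,332,198,225
    m=np.zeros(hsv.shape[:2],np.uint8); m[y0:y1,x0:x1]=cv2.inRange(hsv,(5,170,120),(16,255,255))[y0:y1,x0:x1]
    ys,xs=np.nonzero(m); print(n,len(xs),xs.mean(),ys.mean(),xs.min(),xs.max(),ys.min(),ys.max(), at_z(cc,(xs.mean(),ys.mean()),.092))
    b=np.zeros_like(m); x0,x1,y0,y1=(300,345,255,315) if n=="top" else (290,335,180,240)
    b[y0:y1,x0:x1]=cv2.inRange(hsv,(105,120,40),(128,255,255))[y0:y1,x0:x1]
    ys,xs=np.nonzero(b); print(" blue",cv2.minAreaRect(np.c_[xs,ys].astype(np.int32)))
# board corners
hsv=cv2.cvtColor(im,cv2.COLOR_BGR2HSV)
bm=np.zeros(hsv.shape[:2],np.uint8); bm[215:350,240:410]=cv2.inRange(hsv,(10,70,60),(28,255,255))[215:350,240:410]
bm=cv2.morphologyEx(bm,cv2.MORPH_OPEN,np.ones((3,3)))
ys,xs=np.nonzero(bm); W=np.array([at_z(c,p,.012)[:2] for p in zip(xs,ys)])
r=cv2.minAreaRect((W*1000).astype(np.float32)); print("board",r)
crop=cv2.resize(im[215:350,235:410],None,fx=4.4,fy=4.4,interpolation=cv2.INTER_CUBIC); cv2.imwrite("pics/crop0.png",crop)
E
```

```text
top 131 309.23664122137404 284.4961832061069 305 314 277 292 [ 0.51593497 -0.01014353  0.092     ]
 blue ((324.46722412109375, 280.634033203125), (39.050270080566406, 23.485355377197266), 50.59933853149414)
scene 215 315.93023255813955 208.34883720930233 307 325 202 215 [ 0.51781815 -0.01818631  0.092     ]
 blue ((306.93994140625, 207.68841552734375), (37.660186767578125, 18.962390899658203), 65.69544982910156)
board ((519.16650390625, -46.11993408203125), (258.2831115722656, 339.1064758300781), 4.301649570465088)
```

View pics/crop0.png

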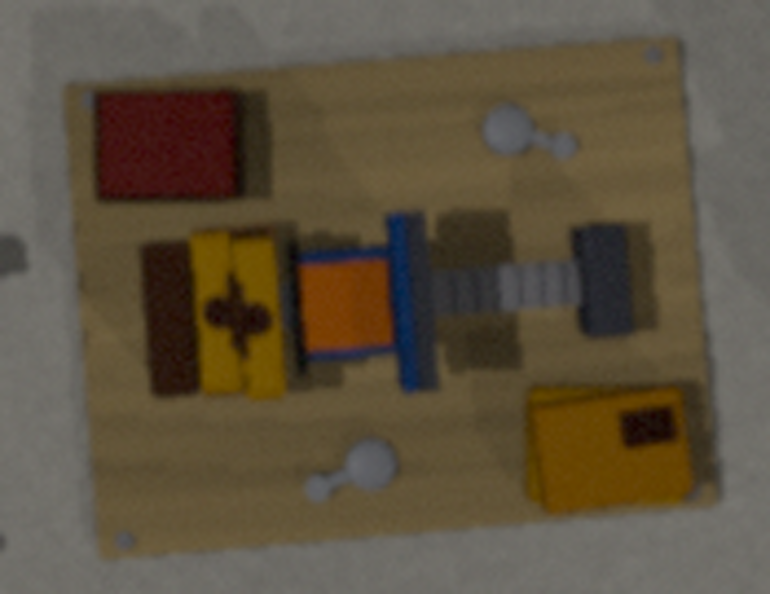

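The crop confirms the pad and plate on the bar, and the board fits as 258 x 339 mm. I lift clear of the drawer cabinet first, shutting the fingers on the way.

Call:
apply_moves --pt "0 0 -0.2 0 0 0 0" --pt "0 0 -0.4 0 0 0 0" --pt "0 0 -0.6 0 0 0 0" --pt "0 0 -0.8 0 0 0 0" --pt "0 0 -0.8 0 0 -0.1 0" --pt "0 0 -0.8 0 0 -0.2 0" --pt "0 0 -0.8 0 0 -0.3 0" --pt "0 0 -0.8 0 0 -0.4 0" --pt "0 0 -0.8 0 0 -0.5 0" --pt "0 0 -0.8 0 0 -0.6 0" --pt "0 0 -0.8 0 0 -0.7 0" --pt "0 0 -0.8 0 0 -0.8 0" --pt "0 0 -0.8 0 0 -0.8 0"

```text
time_s: 2.0
tool_pos: [0.2761, -0.5885, 0.3826]
tool_rot: [180.0, 0.0, 93.9]
force: [-0.1, -0.7, 0.7]
grip_width: 0.0007
grasp_force: 0.0
```

Call:
apply_moves --pt "0.2 0.1 0 0 0 0 0" --pt "0.4 0.2 0 0 0 0 0" --pt "0.6 0.3 0 0 0 0 0" --pt "0.8 0.4 0 0 0 0 0" --pt "0.9 0.45 0 0 0 0 0"

```text
time_s: 2.5
tool_pos: [0.3561, -0.3984, 0.3835]
tool_rot: [179.9, 0.0, 94.0]
force: [0.4, -0.2, -0.2]
grip_width: 0.0001
grasp_force: 0.0
```

Call:
apply_moves --pt "0.2 0.1 0 0 0 0 0" --pt "0.4 0.2 0 0 0 0 0" --pt "0.6 0.3 0 0 0 0 0" --pt "0.8 0.4 0 0 0 0 0" --pt "0.9 0.45 0 0 0 0 0"

```text
time_s: 3.0
tool_pos: [0.4329, -0.2123, 0.3832]
tool_rot: [179.9, 0.0, 94.0]
force: [-0.3, 0.6, 0.4]
grip_width: 0.0005
grasp_force: 0.0
```

Call:
apply_moves --pt "0.2 0.1 0 0 0 0 0" --pt "0.4 0.2 0 0 0 0 0" --pt "0.6 0.3 0 0 0 0 0" --pt "0.8 0.4 0 0 0 0 0" --pt "0.9 0.45 0 0 0 0 0" --pt "0.9 0.45 0 0 0 0 0" --pt "0.9 0.45 0 0 0 0 0"

```text
time_s: 3.7
tool_pos: [0.5087, -0.0316, 0.3825]
tool_rot: [-180.0, 0.0, 93.8]
force: [-0.4, 0.5, -0.3]
grip_width: 0.0004
grasp_force: 0.0
```

Now I measure from the wrist camera, and from the top camera if it isn't occluded.

Run:
```python
from h import *
c=cam("wrist"); im=viewer.read_camera("wrist"); cv2.imwrite("pics/wrist1.png",im[:,:,::-1]); print(c)
for t in ("pad_top","push_face","end_stop"):
    print(t,[(np.round(x["location"],1),round(x["conf"],2)) for x in boxes_of("wrist",t)[:3]])
u=np.array([.075,-.997]);u/=np.linalg.norm(u);v=np.array([-u[1],u[0]]);o=np.array([.5207,-.0660])
d=im[:,:,::-1].copy()
def dot(s,w,z,col=(0,255,0)):
    p=proj(c,np.r_[o+u*s+v*w,z]); cv2.circle(d,tuple(int(round(k)) for k in p),3,col,1); return p
s=-.0486
for a in (-.022,.022):
    for b in (-.022,.022): dot(s+a,b,.092)
for b in (-.045,.045): dot(s+.024,b,.121,(255,0,255)); dot(.080,b*.5,.055,(255,255,0))
print(dot(s,0,.092))
cv2.imwrite("pics/wrist1d.png",d)
```

```text
{'fov_y': 70.86788257941214, 'cx': 319.5312193511931, 'cy': 237.9329940743216, 'k1': -0.05629842244165049, 'position': array([0.50484184, 0.03338764, 0.54523422]), 'orientation': array([-14.01206669,   0.10283836,   3.77705255])}
pad_top [(array([326.9, 197.5]), 0.66)]
push_face [(array([325.8, 207.1]), 0.92)]
end_stop [(array([329.6, 207.8]), 0.72)]
[326.71744601 193.48611447]
```

View pics/wrist1d.png

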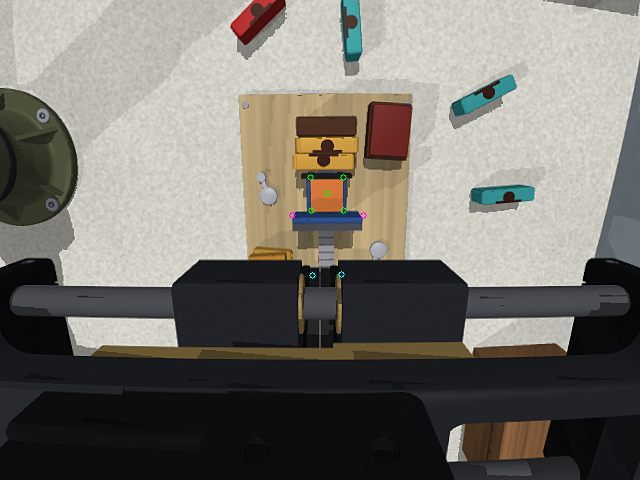

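The wrist view agrees with the model: pad at columns 310–346 and rows 179–213, plate top face edge at row ≈212, and both mould halves standing at rows 137–170. I refine the pad centre from its colour.

Run:
```python
from h import *
c=cam("wrist"); im=cv2.imread("pics/wrist1.png")
hsv=cv2.cvtColor(im,cv2.COLOR_BGR2HSV)
m=np.zeros(hsv.shape[:2],np.uint8); m[172:222,300:355]=cv2.inRange(hsv,(5,150,120),(16,255,255))[172:222,300:355]
ys,xs=np.nonzero(m); W=np.array([at_z(c,p,.092)[:2]*1000 for p in zip(xs,ys)],np.float32)
print(len(xs),cv2.minAreaRect(W), xs.min(),xs.max(),ys.min(),ys.max())
b=np.zeros_like(m); b[200:225,280:375]=cv2.inRange(hsv,(105,120,40),(128,255,255))[200:225,280:375]
ys,xs=np.nonzero(b); W=np.array([at_z(c,p,.121)[:2]*1000 for p in zip(xs,ys)],np.float32); print("plate",cv2.minAreaRect(W))
o=env.get_obs(); print(o["tool_pos"],o["tool_rot"])
```

```text
1064 ((516.3032836914062, -21.280166625976562), (43.23500061035156, 43.04357147216797), 3.700139284133911) 310 342 179 211
plate ((517.8677978515625, -38.179771423339844), (87.16051483154297, 29.51679039001465), 4.715137958526611)
[ 0.50854237 -0.03305053  0.38251022] [-1.79989023e+02  3.31570432e-02  9.36808573e+01]
```

Call:
apply_moves --pt "0.06 0.045 0.15 0 0 0 0" --pt "0.06 0.045 0.35 0 0 0 0" --pt "0.06 0.045 0.6 0 0 0 0" --pt "0.06 0.045 0.8 0 0 0 0" --pt "0.06 0.045 0.95 0 0 0 0" --pt "0.06 0.045 1.0 0 0 0 0" --pt "0.06 0.045 1.0 0 0 0 0"

```text
time_s: 4.6
tool_pos: [0.5162, -0.0196, 0.1817]
tool_rot: [-179.9, -0.0, 93.8]
force: [1.0, 0.5, 0.1]
grip_width: 0.0004
grasp_force: 0.0
```

Call:
apply_moves --pt "0 0 0.1 0 0 0 0" --pt "0 0 0.2 0 0 0 0" --pt "0 0 0.27 0 0 0 0" --pt "0 0 0.31 0 0 0 0" --pt "0 0 0.33 0 0 0 0" --pt "0 0 0.34 0 0 0 0" --pt "0 0 0.34 0 0 0 0" --pt "0 0 0.34 0 0 0 0" --pt "0 0 0.34 0 0 0 0"

```text
time_s: 5.5
tool_pos: [0.5173, -0.0188, 0.115]
tool_rot: [180.0, 0.0, 93.9]
force: [-0.1, -0.1, -0.3]
grip_width: 0.0006
grasp_force: 0.0
```

Run:
```python
from h import *
a=viewer.read_camera("scene"); d=viewer.read_camera("wrist"); o=env.get_obs(); print(o["time_s"],o["tool_pos"],o["tool_rot"],o["force"])
a=cv2.resize(a[150:270,240:390],None,fx=3,fy=3,interpolation=cv2.INTER_CUBIC)
d=cv2.resize(d[100:400,180:480],(350,360)); cv2.imwrite("pics/hov.png",np.hstack([a[:360,:450],d])[:,:,::-1])
```

```text
5.6 [ 0.51718195 -0.01877175  0.11485969] [1.79970832e+02 1.62445659e-02 9.38960467e+01] [ 1.00835772 -0.29731514 -1.06730195]
```

View pics/hov.png

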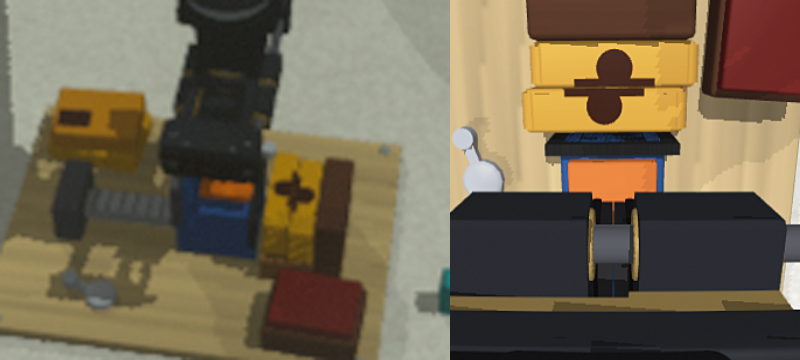

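The fingertips are above the pad between plate and mould. I press slowly.

Call:
apply_moves --pt "0 0 0.04 0 0 0 0" --pt "0 0 0.08 0 0 0 0" --pt "0 0 0.1 0 0 0 0" --pt "0 0 0.115 0 0 0 0" --pt "0 0 0.13 0 0 0 0" --pt "0 0 0.14 0 0 0 0" --pt "0 0 0.15 0 0 0 0" --pt "0 0 0.15 0 0 0 0" --pt "0 0 0.15 0 0 0 0" --pt "0 0 0.15 0 0 0 0"

```text
time_s: 6.6
tool_pos: [0.5167, -0.0187, 0.0848]
tool_rot: [-180.0, 0.0, 93.9]
force: [-3.3, -0.0, 4.8]
grip_width: 0.0002
grasp_force: 2.7
```

Call:
apply_moves --pt "0 0 0.004 0 0 0 0" --pt "-0.015 0 0.004 0 0 0 0" --pt "-0.03 0 0.004 0 0 0 0" --pt "-0.045 0 0.004 0 0 0 0" --pt "-0.06 0 0.004 0 0 0 0" --pt "-0.075 0 0.004 0 0 0 0" --pt "-0.09 0 0.004 0 0 0 0" --pt "-0.105 0 0.004 0 0 0 0" --pt "-0.12 0 0.004 0 0 0 0" --pt "-0.135 0 0.004 0 0 0 0" --pt "-0.15 0 0.004 0 0 0 0" --pt "-0.15 0 0.004 0 0 0 0"

```text
time_s: 7.8
tool_pos: [0.5209, -0.0472, 0.0848]
tool_rot: [179.8, -0.1, 93.9]
force: [-0.6, 3.9, 4.7]
grip_width: 0.0007
grasp_force: 2.9
```

Call:
apply_moves --pt "-0.02 0 0.003 0 0 0 0" --pt "-0.04 0 0.003 0 0 0 0" --pt "-0.06 0 0.003 0 0 0 0" --pt "-0.08 0 0.003 0 0 0 0" --pt "-0.1 0 0.003 0 0 0 0" --pt "-0.12 0 0.003 0 0 0 0" --pt "-0.14 0 0.003 0 0 0 0" --pt "-0.16 0 0.003 0 0 0 0" --pt "-0.18 0 0.003 0 0 0 0" --pt "-0.2 0 0.003 0 0 0 0" --pt "-0.215 0 0.003 0 0 0 0" --pt "-0.23 0 0.003 0 0 0 0" --pt "-0.245 0 0.003 0 0 0 0" --pt "-0.26 0 0.003 0 0 0 0" --pt "-0.275 0 0.003 0 0 0 0" --pt "-0.285 0 0.003 0 0 0 0" --pt "-0.295 0 0.003 0 0 0 0" --pt "-0.3 0 0.003 0 0 0 0"

```text
time_s: 9.6
tool_pos: [0.5253, -0.1067, 0.0844]
tool_rot: [179.7, -0.1, 94.0]
force: [0.6, 3.6, 6.2]
grip_width: 0.0007
grasp_force: 4.0
```

Call:
apply_moves --pt "-0.01 0 0 0 0 0 0" --pt "-0.02 0 0 0 0 0 0" --pt "-0.03 0 0 0 0 0 0" --pt "-0.04 0 0 0 0 0 0" --pt "-0.045 0 0 0 0 0 0" --pt "-0.05 0 0 0 0 0 0" --pt "-0.05 0 0 0 0 0 0"

```text
time_s: 10.3
tool_pos: [0.5261, -0.1168, 0.0844]
tool_rot: [179.7, -0.1, 94.0]
force: [1.3, 3.3, 5.6]
grip_width: 0.0003
grasp_force: 3.6
```

Call:
apply_moves --pt "-0.005 0 0 0 0 0 0" --pt "-0.01 0 0 0 0 0 0" --pt "-0.015 0 0 0 0 0 0" --pt "-0.02 0 0 0 0 0 0" --pt "-0.02 0 0 0 0 0 0"

```text
time_s: 10.8
tool_pos: [0.526, -0.1168, 0.0844]
tool_rot: [179.8, -0.3, 94.1]
force: [-2.0, 10.6, 8.3]
grip_width: 0.0006
grasp_force: 7.4
```

Call:
apply_moves --pt "-0.005 0 0 0 0 0 0" --pt "-0.01 0 0 0 0 0 0" --pt "-0.015 0 0 0 0 0 0" --pt "-0.015 0 0 0 0 0 0"

```text
time_s: 11.2
tool_pos: [0.526, -0.1167, 0.0845]
tool_rot: [179.8, -0.5, 94.2]
force: [-3.5, 16.8, 11.0]
grip_width: 0.0006
grasp_force: 11.0
```

Run:
```python
from h import *
a=viewer.read_camera("scene"); d=viewer.read_camera("top"); o=env.get_obs(); print(o["time_s"],o["tool_pos"],o["force"])
a=cv2.resize(a[150:270,230:380],None,fx=2.6,fy=2.6,interpolation=cv2.INTER_CUBIC)
d=cv2.resize(d[215:350,240:410],(390,312)); cv2.imwrite("pics/end.png",np.hstack([a,d])[:,:,::-1])
```

```text
11.3 [ 0.52601084 -0.11678982  0.08447237] [-2.7731616  16.72557265 10.72952945]
```

View pics/end.png

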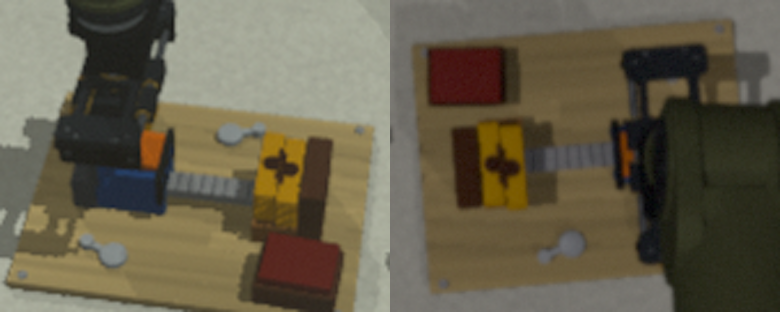

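The jaw is against the end block: it stalled under 17 N, and the end block is adjacent in both views. Both mould halves stand. I relax the push, then lift straight up.

Call:
apply_moves --pt "0.015 0 0 0 0 0 0" --pt "0.025 0 0 0 0 0 0" --pt "0.025 0 -0.03 0 0 0 0" --pt "0.025 0 -0.06 0 0 0 0" --pt "0.035 0 -0.1 0 0 0 0" --pt "0.045 0 -0.15 0 0 0 0" --pt "0.045 0 -0.25 0 0 0 0" --pt "0.045 0 -0.4 0 0 0 0" --pt "0.045 0 -0.6 0 0 0 0" --pt "0.045 0 -0.8 0 0 0 0" --pt "0.045 0 -1 0 0 0 0" --pt "0.045 0 -1 0 0 0 0"

```text
time_s: 12.5
tool_pos: [0.5269, -0.1176, 0.2901]
tool_rot: [179.4, 0.3, 93.8]
force: [0.6, 0.1, 0.6]
grip_width: 0.0002
grasp_force: 0.0
```

Call:
apply_moves --pt "-0.1 0 -0.1 0 0 0 0" --pt "-0.3 0 -0.3 0 0 0 0" --pt "-0.5 0 -0.4 0 0 0 0" --pt "-0.7 0 -0.4 0 0 0 0" --pt "-0.9 0 -0.4 0 0 0 0" --pt "-0.9 0 -0.4 0 0 0 0" --pt "-0.9 0 -0.4 0 0 0 0"

```text
time_s: 13.2
tool_pos: [0.5354, -0.2978, 0.3624]
tool_rot: [-180.0, -0.0, 93.7]
force: [0.2, 0.8, 0.3]
grip_width: 0.0006
grasp_force: 0.0
```

Run:
```python
from h import *
a=viewer.read_camera("scene"); d=viewer.read_camera("top"); o=env.get_obs(); print(o["time_s"],o["tool_pos"],o["force"])
a=cv2.resize(a[150:270,230:380],None,fx=2.6,fy=2.6,interpolation=cv2.INTER_CUBIC)
d=cv2.resize(d[215:350,240:410],(390,312)); cv2.imwrite("pics/fin.png",np.hstack([a,d])[:,:,::-1])
```

```text
13.3 [ 0.53612646 -0.29506912  0.36325696] [ 0.20918487  0.298481   -0.29772211]
```

View pics/fin.png

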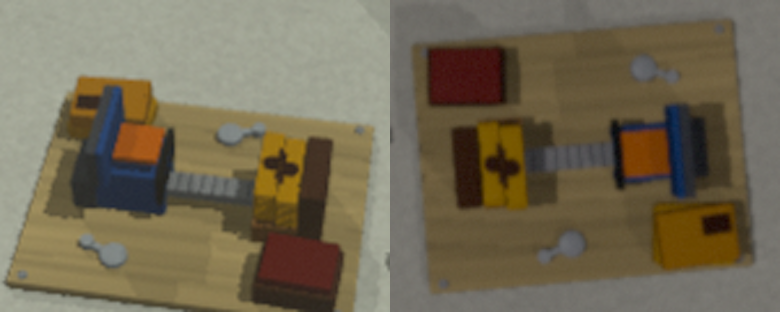

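The jaw rests against the end block, the pad is up, the mould halves and everything else are in place, and the arm is clear.

```bash
python3 -c "
from cell import env
print(env.sign_off())"
```

```text
the job is handed in; nothing more can be done
None
```

The job is done and handed in at about 13 s: the jaw is back against the end block, the pad is up, both mould halves are standing, and the arm is clear with nothing else on the board moved.

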